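# Hold the bevelled offcut in the marking-out jig with one slanting push

## Task

Pick up the loose grey bar offcut, lay it flat on the bed of the marking-out jig with its bevelled edge on the side away from the fence, and let go of it there. Then bring it home with the fingers so that its straight long side lies flush along the fence and its end touches the stop block, and hold it there with one firm slanting push (about 10 N) on the bevel, down and towards the fence, so that it is pressed against fence and bed together. Finish while still holding that push, and leave the timer, the dish and the tape roll undisturbed.

Things in the scene. Friction and masses are not known exactly. Their poses are not given: they have to be found in the camera images.
- offcut_center (a point): centre (half-way up) of the loose workpiece, a plain grey plastic bar offcut, 44 mm wide (its x), 100 mm long (its y), 32 mm high (its z), about 0.12 to 0.25 kg. The upper long edge on its -x side is planed off to a 45-degree bevel, 12 mm wide by 12 mm high, along the whole length; so its -x side is upright only for the lowest 20 mm, its +x side is upright for the full 32 mm and is the side that goes against the fence. It starts lying flat on the worktop with the bevel up.
- bevel_mid (a point): middle of the offcut's bevel face; in the offcut's axes it lies 16 mm towards -x and 10 mm above offcut_center. The bevel faces up and towards the offcut's -x. Same axes as the offcut.
- offcut: the same offcut; origin at the centre of its underside, axes as told at offcut_center
- bevel: the bevel strip, part of the offcut; origin at bevel_mid
- jig: the marking-out jig, fixed to the worktop (place and yaw vary): a white low-friction bed plate with a low aluminium fence along its far (+x) edge and an aluminium stop block standing on the bed at a right angle to the fence. Origin on the worktop under the jig; x points square to the fence, towards it; y runs along the fence; z up. The jig, fence, stop block and bed all have the same axes.
- bed: the white bed plate, 170 mm (x) by 220 mm (y); its top is 12 mm above the worktop. It reaches in the jig's x from -95 to +75 mm (the fence stands on the last 20 mm) and in y from -110 to +110 mm. Things slide easily on it, friction about 0.15. Origin at the jig's middle, 4 mm under the bed's top.
- fence: the fence, an aluminium bar 20 mm thick, 220 mm long along y, 24 mm high above the bed. Origin as fence_face.
- fence_face (a point): on the working face of the fence, at the middle of its length, at the level of the bed's top. The face looks to -x. An offcut lying home has its centre 22 mm from it towards -x and 16 mm above.
- stop_block: the stop block, fixed (its place along the fence varies from start to start): an aluminium bar 20 mm thick in y, 100 mm long from the fence towards -x, 24 mm high above the bed, with a dark 14 mm clamp knob 8 mm high on top, 30 mm from the fence. Origin as stop_face.
- stop_face (a point): on the working face of the stop block, where it meets the fence face, at the level of the bed's top. The face looks to +y; the offcut's -y end goes against it, so its centre ends 50 mm from it towards +y.
- bench_timer: bystander: white bench timer, 62 x 66 x 18 mm, origin at the centre of its underside
- petri_dish: bystander: clear dish with lid, 59 mm across, 15 mm high, origin at the centre of its underside
- masking_tape: bystander: roll of beige tape lying flat, 100 mm across, 25 mm high, origin at the centre of its underside
Not all that is in view belongs to the job. What is shaped like the offcut but red is not meant.

How it is judged (in metres and radians):
On the way:
1. the offcut lies flat on the bed, let go of (angle between offcut's own z axis and vertical below 0.05 rad and z of offcut_center in the frame of fence_face between 0.013 and 0.0185 m and contact force between offcut and bed above 0.5 N and contact force between offcut and the arm below 0.1 N and contact force between offcut and the fingers below 0.1 N), for 0.2 s.
At the end, for the whole second after the job is handed in: The offcut is at rest, flat on the bed, bevel away from the fence, within 2.5 mm of the fence, parallel within 0.04 rad, its end within 3 mm of the stop block; the gripper still pushes on the bevel (over 3 N), pressing the offcut on the fence (over 1.5 N) and on the bed (over 4.5 N) (angle between offcut's own z axis and vertical below 0.05 rad and z of offcut_center in the frame of fence_face between 0.013 and 0.0185 m and x of offcut_center in the frame of fence_face between -0.0245 and -0.0195 m and x of bevel_mid in the frame of fence_face below -0.034 m and angle between the y axis of offcut and the y axis of jig, either way round below 0.04 rad and y of offcut_center in the frame of stop_face between 0.047 and 0.053 m and contact force between offcut and fence above 1.5 N and contact force between offcut and bed above 4.5 N and (contact force between bevel and the fingers above 3 N or contact force between bevel and the arm above 3 N) and linear speed of offcut below 0.01 m/s); the arm keeps its last pose, push and grip.
It fails at once if the timer is disturbed (moved over 15 mm) (distance of bench_timer from where it was at the start of the episode above 0.015 m).
It fails at once if the dish is disturbed (moved over 15 mm) (distance of petri_dish from where it was at the start of the episode above 0.015 m).
It fails at once if the tape roll is disturbed (moved over 15 mm) (distance of masking_tape from where it was at the start of the episode above 0.015 m).
It also fails if it takes over 59 s, if anything falls off the work surface, if the arm or the gripper's body presses on something with over 40 N, if the wrist force passes 120 N, or if a joint passes its speed limit or range.

## Robot

A 6-joint arm with a two-finger parallel gripper is mounted at the origin on a cart in front of the work surface, level with it; the furniture and walls round the work are solid. World frame = base frame: x ahead of the robot, y to its left, z up, the work surface at z = 0. Lengths are in mm, angles in rad, forces in N, time in s.
With the tool pointing down it reaches from about 275 to 750 mm from the base axis. Payload 10.2 kg.
Tool frame: the origin (TCP) lies at the very end of the fingers, on their centre line; the grasp point (between the pads) lies 19 mm behind it; x points along the fingers, y is the direction in which the jaws open and shut, and the axes are right-handed (so a half turn about x gives the same grasp; the last joint's range is limited). The gripper opens to 85 mm and grips with 20 to 120 N. Pads are 22 mm wide; open, the fingers measure 114 mm over their backs; the gripper's body (76 mm by 85 mm) begins 54 mm behind the grasp point. The pads swing forward as they close: fully open they stand 13 mm farther back than shut.
Start: joints at [1.01, 0.313, 1.498, -0, 1.331, -0.223], TCP at [174.004, 495.332, 231.294] pointing down, gripper open.
Joint ranges: [-2.94, 2.94], [-0.97, 2.17], [0.19, 2.56], [-1.23, 4.37], [0.02, 3.11], [-2.88, 2.88]. Speed limits (rad/s): [2.39, 2.39, 3.01, 3.14, 3.14, 3.14].

## Interface

Orientations are given as a unit quaternion [w, x, y, z].
In Python, from rig import ctrl, viewer, finish_job gives the robot as it stands.
- The arm moves only by the tool carry_out, never from a script. Its argument "targets" is a list of rows, each an object of numbers: "x", "y", "z": the shift along the world's x, y, z in m; "ax", "ay", "az": the turn, a rotation vector about the world's x, y, z in rad; "hand": the opening, from -1 (shut) to 1 (fully open). A call has 1 to 5 rows; each row is the pose to reach, as a shift and turn from the pose commanded when the call began; what a row does not reach only later rows make up. A row lasts 1/8 s, in which the tool goes at most 62.5 mm and 10.7 degrees, less where a joint would pass 70% of its speed; a pose out of reach is approached as far as the arm can. A call with a gripper value outside its range is refused whole. The fingers move at their own pace and stop on an object; "grip_force" is the grip in N (left out, the last holds). Time passes only in rows, so rows that repeat a pose let the fingers close. It gives the time, the measured TCP pose, the force and the opening at its end, in the units of the state.
- ctrl.sense(): the state, without advancing time (a new reading comes with each control period).
- viewer.capture(name): name is "scene" or "top"; returns the picture (480x640x3 uint8, blue, green, red); there is no depth.
- viewer.camera_info(name): a dict with "fx", "fy", "cx", "cy" (pixels), "R" (3x3) and "t" (3): a world point X has camera coordinates R X + t. Camera axes: x right, y down, z forward; pixel columns grow to the right and rows downward; lengths in mm; the calibration is good to about 2 mm. A picture is of the moment at which its call begins. camera_info takes no time and is no camera call.
- finish_job(): hands the job in, once; it reports no verdict.
The state is a dict: "time_s": time; "joints": joint angles; "dq": joint speeds; "tau": joint torques, N m; "eef_pos": TCP position; "ee_rot": TCP orientation; "force": force on the tool from outside, world axes, zero at the start; "wrist_torque": the same for the moment, N m; "grip_width": opening from 0.0 (shut) to 1.0 (fully open).
Only numpy, scipy, OpenCV 4.12 (cv2) and the standard library are available. Lean on these libraries where they do the work, as an engineer would, in place of code of your own. Each camera call takes 0.05 s, during which the arm holds its last target. There are 200 camera calls.

## Working session

There is one attempt and no reset: what is moved stays moved. The work goes in short steps, Python scripts to look and compute and a tool call to move; the robot and the scene stay as the last step left them, time stands still between calls to the robot, and variables do not carry over. Pictures are saved under pics/ and viewed, about 8 in all and at most 12, crops included, and the job is handed in when it is done.

Besides the shell and the picture viewer there is one more tool, called after "Call:" as name(argument=value, ...), one argument or row to a line, values as JSON. carry_out: Moves the arm, as the interface text tells. Its arguments: {"type":"object","properties":{"targets":{"type":"array"},"grip_force":{"type":"number"}},"required":["targets"]}

```bash
mkdir -p pics; python3 - <<'E'
from rig import ctrl, viewer
import cv2
s=ctrl.sense(); print(s)
for n in("top","scene"):
    cv2.imwrite(f"pics/{n}0.png",viewer.capture(n)); print(n,viewer.camera_info(n))
E
```

```text
{'time_s': 0.0, 'joints': array([ 1.00960653e+00,  3.13457178e-01,  1.49843415e+00, -2.96531268e-06,
        1.33097057e+00, -2.23403811e-01]), 'dq': array([-0.00047324,  0.00064933, -0.00133351, -0.00059819, -0.00248429,
       -0.00141265]), 'tau': array([-1.17176191e-03, -4.12258458e+01, -2.59744585e+01, -2.35593934e-04,
        4.11848261e-03,  9.16201174e-06]), 'eef_pos': array([173.86293575, 495.11192916, 230.73249678]), 'ee_rot': array([ 0.69687496,  0.11844311,  0.6972162 , -0.1192732 ]), 'force': array([-0.53585126,  0.11901154, -0.27544263]), 'wrist_torque': array([-0.02017546, -0.00597288,  0.02409776]), 'grip_width': 0.9971774937785185}
top {'fx': 572.9819997949386, 'fy': 572.9819997949386, 'cx': 321.30685032872196, 'cy': 237.57718875522934, 'R': array([[-0.01179381, -0.99989021, -0.00897031],
       [-0.99797032,  0.01233165, -0.06247528],
       [ 0.06257904,  0.00821528, -0.9980062 ]]), 't': array([   2.21471721,  560.26898315, 1547.22814287])}
scene {'fx': 524.384551801074, 'fy': 524.384551801074, 'cx': 320.38351351135657, 'cy': 233.10532870447454, 'R': array([[ 0.83262924, -0.55382173,  0.00316839],
       [-0.42626193, -0.64448422, -0.63477622],
       [ 0.35359484,  0.52718268, -0.77268953]]), 't': array([-473.25264191,  274.37589585, 1176.81141156])}
```

View pics/top0.png

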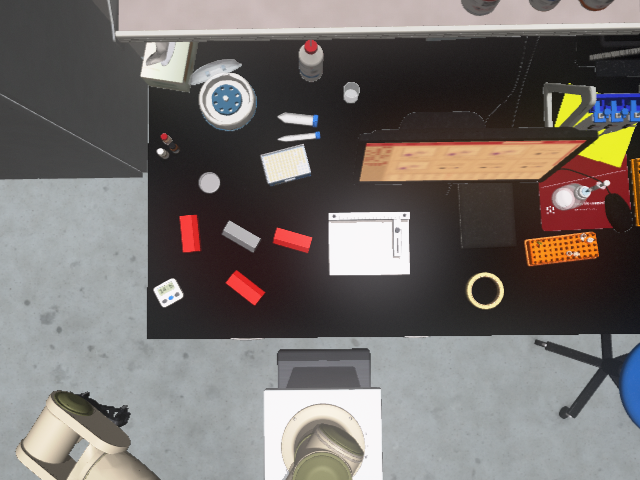

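View pics/scene0.png

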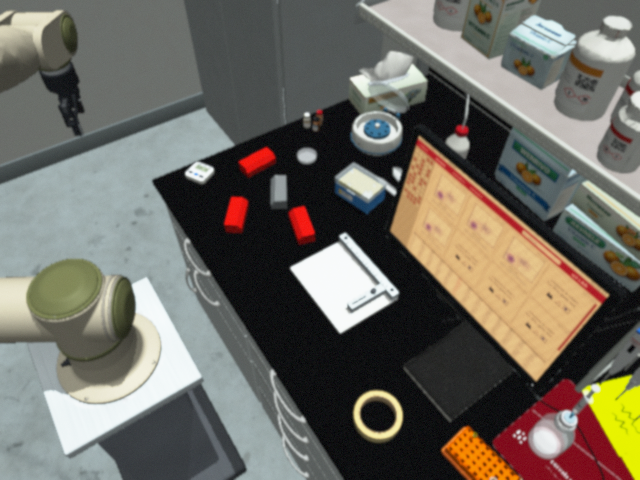

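```bash
cat > h.py <<'E'
import numpy as np, cv2
from rig import ctrl, viewer
def ray(n,uv,z):
    c=viewer.camera_info(n); R=c["R"];t=c["t"]
    uv=np.atleast_2d(uv).astype(float)
    d=np.c_[(uv[:,0]-c["cx"])/c["fx"],(uv[:,1]-c["cy"])/c["fy"],np.ones(len(uv))]@R
    C=-R.T@t
    return C+d*((z-C[2])/d[:,2])[:,None]
def proj(n,X):
    c=viewer.camera_info(n); p=np.atleast_2d(X)@c["R"].T+c["t"]
    return np.c_[c["fx"]*p[:,0]/p[:,2]+c["cx"],c["fy"]*p[:,1]/p[:,2]+c["cy"]]
def crop(img,x0,y0,w,h,k): return cv2.resize(img[y0:y0+h,x0:x0+w],None,fx=k,fy=k,interpolation=cv2.INTER_CUBIC)
E
python3 - <<'E'
from h import *
T=cv2.imread("pics/top0.png");S=cv2.imread("pics/scene0.png")
a=crop(T,212,210,60,50,6);b=crop(S,255,165,60,50,6)
c=crop(T,322,205,96,76,4)
d=crop(S,285,230,120,104,3)
W=np.zeros((600,780,3),np.uint8)
W[:300,:360]=a;W[:300,400:760]=b;W[300:300+300,:384]=c[:300];W[300:600,400:760]=d[:300]
cv2.imwrite("pics/crop1.png",W)
for n in("top","scene"):
    c=viewer.camera_info(n);print(n,-c["R"].T@c["t"])
hsv=cv2.cvtColor(T,cv2.COLOR_BGR2HSV)
def cs(m,x0,y0,x1,y1,z,n="top"):
    M=np.zeros_like(m);M[y0:y1,x0:x1]=m[y0:y1,x0:x1]
    k=max(cv2.findContours(M,0,1)[0],key=cv2.contourArea)
    r=cv2.minAreaRect(k);bx=cv2.boxPoints(r);print(n,r,"\n",bx.round(1).tolist(),ray(n,bx,z)[:,:2].round(1).tolist())
    return k
g=((hsv[...,1]<60)&(hsv[...,2]>60)).astype(np.uint8)
cs(g,212,210,270,262,32)
cs(((hsv[...,1]<60)&(hsv[...,2]>110)).astype(np.uint8),322,200,418,282,12)
print(T[225:250:2,241].tolist())
for r in(212,214,216,218,220,222,224):print(r,T[r,335:410:6,1].tolist())
E
```

```text
top [ 462.33388015  -17.40548676 1579.16610806]
scene [  94.885544   -705.66125318 1084.9766002 ]
top ((240.50518798828125, 235.919677734375), (37.790321350097656, 16.483779907226562), 30.256441116333008) 
 [[220.0, 233.5], [228.3000030517578, 219.3000030517578], [261.0, 238.3000030517578], [252.6999969482422, 252.60000610351562]] [[573.8, 269.8], [612.2, 247.1], [559.3, 158.7], [521.1, 181.4]]
top ((368.5, 243.5), (63.0, 81.0), 90.0) 
 [[328.0, 212.0], [409.0, 212.0], [409.0, 275.0], [328.0, 275.0]] [[630.8, -23.7], [628.0, -246.0], [455.5, -242.3], [458.1, -21.6]]
[[28, 29, 42], [121, 120, 123], [184, 182, 185], [182, 181, 183], [183, 182, 184], [183, 180, 183], [182, 180, 184], [182, 180, 184], [120, 118, 122], [117, 115, 120], [99, 97, 102], [24, 23, 39], [27, 26, 42]]
212 [83, 119, 128, 201, 205, 209, 245, 245, 245, 245, 245, 244, 244]
214 [231, 247, 247, 248, 248, 248, 248, 248, 248, 248, 248, 247, 247]
216 [151, 247, 248, 248, 248, 248, 248, 248, 245, 248, 248, 247, 248]
218 [246, 247, 230, 245, 248, 231, 248, 248, 248, 248, 247, 248, 247]
220 [139, 149, 152, 146, 165, 166, 167, 189, 192, 185, 246, 186, 205]
222 [197, 197, 198, 195, 246, 246, 246, 246, 212, 246, 248, 246, 246]
224 [247, 248, 247, 248, 248, 248, 248, 248, 248, 248, 248, 248, 247]
```

View pics/crop1.png

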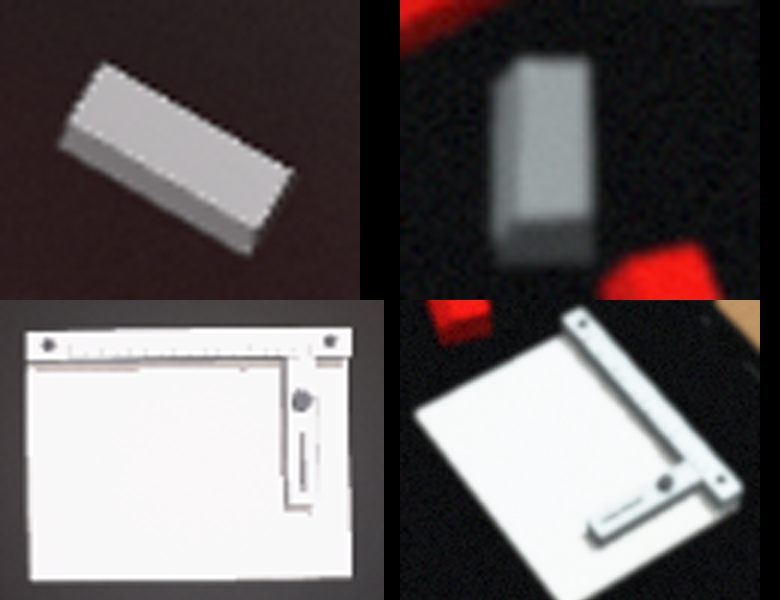

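```bash
cat > m.py <<'E'
from h import *
from scipy.spatial.transform import Rotation as Ro
T=cv2.imread("pics/top0.png");G=T[...,1].astype(float)
def cross(line,th,up):  # first subpixel crossing
    for i in range(len(line)-1):
        a,b=line[i],line[i+1]
        if (up and a<th<=b) or (not up and a>th>=b): return i+(th-a)/(b-a)
def fit(P,n,z):
    W=ray(n,np.array(P),z)[:,:2]; m=np.median(W,0)
    for _ in range(3):
        vx,vy,x,y=cv2.fitLine(W.astype(np.float32),cv2.DIST_HUBER,0,.01,.01).ravel()
    return np.array([x,y]),np.array([vx,vy])
bot=[(u,265+cross(G[265:285,u],140,False)) for u in range(335,405)]
lef=[(320+cross(G[v,320:340],140,True),v) for v in range(226,270)]
rig_=[(418-cross(G[v,418:395:-1],140,True),v) for v in range(226,270)]
far=[(u,203+cross(G[203:220,u],140,True)) for u in range(335,405)]
for nm,P,z in(("bot",bot,12),("left",lef,12),("right",rig_,12),("far",far,36)):
    p,d=fit(P,"top",z); a=np.degrees(np.arctan2(d[1],d[0])); print(nm,p.round(1),round(a,2))
fr=[(u,217+int(np.argmin(G[217:224,u]))) for u in range(335,388)]
p,d=fit(fr,"top",24);print("fence front",p.round(1),np.degrees(np.arctan2(d[1],d[0])).round(2))
for v in(230,236,242,248):print(v,T[v,386:404,1].tolist())
s=ctrl.sense();q=s["ee_rot"];M=Ro.from_quat(q,scalar_first=True).as_matrix();print(M.round(3))
# other bystanders
hsv=cv2.cvtColor(T,cv2.COLOR_BGR2HSV)
for nm,uv in(("timer",(168,292)),("dish",(209,183)),("tape",(485,291)),("red1",(292,240)),("red2",(245,288)),("red3",(190,233))):print(nm,ray("top",uv,20)[0].round())
# offcut: light top face & whole
for nm,th in(("top face",150),("all",60)):
    m=((hsv[...,1]<60)&(hsv[...,2]>th)).astype(np.uint8);M2=np.zeros_like(m);M2[210:262,212:270]=m[210:262,212:270]
    k=max(cv2.findContours(M2,0,1)[0],key=cv2.contourArea);r=cv2.minAreaRect(k);print(nm,r)
E
python3 m.py
```

```text
bot [ 457.6 -117.8] 89.58
left [531.3 -23.1] 0.14
right [ 530.5 -244. ] 0.51
far [ 628.1 -143.4] 89.48
fence front [ 608.1 -116.8] -89.15
230 [248, 248, 248, 248, 248, 243, 159, 154, 240, 110, 134, 132, 132, 156, 223, 223, 248, 248]
236 [248, 248, 248, 248, 248, 244, 185, 154, 248, 248, 248, 248, 248, 248, 246, 237, 248, 248]
242 [248, 248, 248, 248, 248, 244, 178, 160, 248, 248, 241, 159, 231, 248, 243, 209, 248, 248]
248 [248, 248, 248, 248, 248, 244, 179, 166, 246, 248, 241, 145, 204, 248, 246, 235, 248, 248]
[[-0.001  0.331  0.943]
 [-0.001  0.943 -0.331]
 [-1.    -0.001 -0.   ]]
timer [417. 414.  20.]
dish [714. 302.  20.]
tape [ 410. -445.   20.]
red1 [554.  75.  20.]
red2 [426. 204.  20.]
red3 [577. 354.  20.]
top face ((241.6068572998047, 234.08819580078125), (35.846866607666016, 11.387187957763672), 30.068584442138672)
all ((240.50518798828125, 235.919677734375), (37.790321350097656, 16.483779907226562), 30.256441116333008)
```

Call:
carry_out(
  targets=[
    {"x": 0.04,"y": -0.028,"z": 0,"az": -0.177,"hand": 1},
    {"x": 0.08,"y": -0.056,"z": 0,"az": -0.354,"hand": 1},
    {"x": 0.12,"y": -0.084,"z": 0,"az": -0.531,"hand": 1},
    {"x": 0.16,"y": -0.112,"z": 0,"az": -0.708,"hand": 1},
    {"x": 0.2,"y": -0.14,"z": 0,"az": -0.885,"hand": 1},
  ],
  grip_force=40,
)

```text
invalid input at $.targets[0]: expected keys x, y, z, ax, ay, az, hand
```

Call:
carry_out(
  targets=[
    {"x": 0.04,"y": -0.028,"z": -0.01,"az": -0.177,"hand": 1},
    {"x": 0.08,"y": -0.056,"z": -0.03,"az": -0.354,"hand": 1},
    {"x": 0.12,"y": -0.084,"z": -0.05,"az": -0.531,"hand": 1},
    {"x": 0.16,"y": -0.112,"z": -0.07,"az": -0.708,"hand": 1},
    {"x": 0.193,"y": -0.14,"z": -0.1,"az": -0.885,"hand": 1},
  ],
)

```text
invalid input at $.targets[0]: expected keys x, y, z, ax, ay, az, hand
```

Call:
carry_out(
  targets=[
    {"x": 0.0,"y": 0,"z": 0,"hand": 1},
    {"x": 0.0,"y": 0,"z": 0,"hand": 1},
  ],
)

```text
invalid input at $.targets[0]: expected keys x, y, z, ax, ay, az, hand
```

```bash
python3 - <<'E'
from h import *
from scipy.spatial.transform import Rotation as Ro
s=ctrl.sense();print(s["time_s"],s["joints"].round(2),s["eef_pos"],s["force"]);print(Ro.from_quat(s["ee_rot"],scalar_first=True).as_matrix().round(3))
S=viewer.capture("scene");T=viewer.capture("top")
W=np.hstack([crop(S,230,130,130,150,3),crop(T,190,190,100,112,4)[:450]])
cv2.imwrite("pics/p1.png",W)
print(ray("top",(391.8,240),12),ray("top",(393.6,240),36))
E
```

```text
0.1 [ 1.01  0.31  1.5  -0.    1.33 -0.22] [173.88742967 495.11912183 230.79226644] [ 0.26940771 -0.15471188  0.23212845]
[[-0.001  0.331  0.943]
 [-0.001  0.943 -0.331]
 [-1.    -0.001 -0.   ]]Traceback (most recent call last):
  File "<stdin>", line 5, in <module>
    return _nx.concatenate(arrs, 1, dtype=dtype, casting=casting)
           ~~~~~~~~~~~~~~~^^^^^^^^^^^^^^^^^^^^^^^^^^^^^^^^^^^^^^^
ValueError: all the input array dimensions except for the concatenation axis must match exactly, but along dimension 0, the array at index 0 has size 450 and the array at index 1 has size 448
```

All keys are required in each row, so the calls were refused and the arm has not moved. Sending the moves again.

Call:
carry_out(
  targets=[
    {"x": 0.04,"y": -0.028,"z": 0,"ax": 0,"ay": 0,"az": -0.177,"hand": 1},
    {"x": 0.08,"y": -0.056,"z": 0,"ax": 0,"ay": 0,"az": -0.354,"hand": 1},
    {"x": 0.12,"y": -0.084,"z": 0,"ax": 0,"ay": 0,"az": -0.531,"hand": 1},
    {"x": 0.16,"y": -0.112,"z": 0,"ax": 0,"ay": 0,"az": -0.708,"hand": 1},
    {"x": 0.2,"y": -0.14,"z": 0,"ax": 0,"ay": 0,"az": -0.885,"hand": 1},
  ],
  grip_force=40,
)

```text
time_s: 0.82
eef_pos: [375.1, 354.2, 231.3]
ee_rot: [0.578, 0.408, 0.578, -0.408]
force: [0.3, 1.5, 0.3]
grip_width: 1.001
```

Call:
carry_out(
  targets=[
    {"x": 0.04,"y": -0.028,"z": -0.01,"ax": 0,"ay": 0,"az": -0.177,"hand": 1},
    {"x": 0.08,"y": -0.056,"z": -0.03,"ax": 0,"ay": 0,"az": -0.354,"hand": 1},
    {"x": 0.12,"y": -0.084,"z": -0.05,"ax": 0,"ay": 0,"az": -0.531,"hand": 1},
    {"x": 0.16,"y": -0.112,"z": -0.07,"ax": 0,"ay": 0,"az": -0.708,"hand": 1},
    {"x": 0.193,"y": -0.14,"z": -0.1,"ax": 0,"ay": 0,"az": -0.885,"hand": 1},
  ],
)

```text
time_s: 1.45
eef_pos: [568.6, 214.2, 130.8]
ee_rot: [0.348, 0.616, 0.347, -0.615]
force: [0.4, 0.5, -0.7]
grip_width: 0.999
```

Call:
carry_out(
  targets=[
    {"x": 0,"y": 0,"z": 0,"ax": 0,"ay": 0,"az": 0,"hand": 1},
    {"x": 0,"y": 0,"z": 0,"ax": 0,"ay": 0,"az": 0,"hand": 1},
  ],
)

```text
time_s: 1.7
eef_pos: [566.8, 215.7, 131.6]
ee_rot: [0.35, 0.615, 0.35, -0.614]
force: [-1.3, 0.3, 0.3]
grip_width: 1.0
```

```bash
cat > st.py <<'E'
from h import *
from scipy.spatial.transform import Rotation as Ro
s=ctrl.sense();print(s["time_s"],s["joints"].round(2),s["eef_pos"].round(1),s["force"].round(1),s["grip_width"]);print(Ro.from_quat(s["ee_rot"],scalar_first=True).as_matrix().round(3).tolist())
E
python3 - <<'E'
from st import *
S=viewer.capture("scene");T=viewer.capture("top")
W=np.hstack([crop(S,230,130,130,150,3),crop(T,190,190,90,112,4)[:448],][:1]+[cv2.resize(crop(T,190,190,90,112,4),(360,450))])
cv2.imwrite("pics/p1.png",W)
print(ray("top",(391.8,240),12),ray("top",(393.6,240),36))
E
```

```text
1.7 [0.17 0.58 1.37 0.   1.2  0.71] [566.8 215.7 131.6] [-1.3  0.3  0.3] 0.9997958501449614
[[0.0, 0.86, -0.51], [0.0, -0.51, -0.86], [-1.0, -0.0, -0.0]]
[[ 551.57439097 -197.3467213    12.        ]] [[ 550.14805204 -199.43621909   36.        ]]
```

View pics/p1.png

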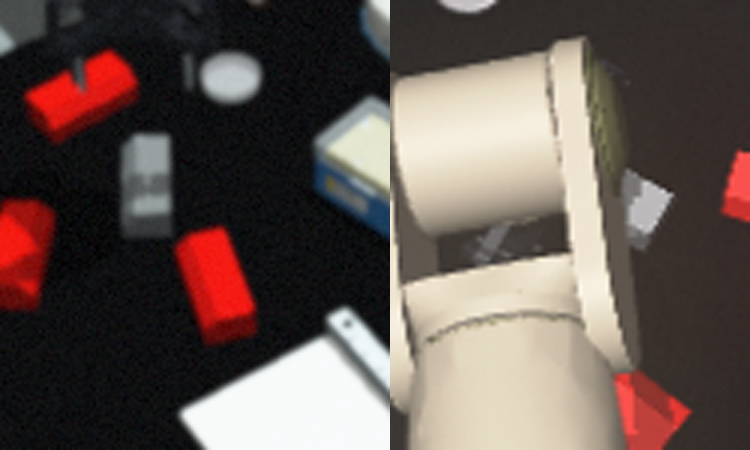

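Call:
carry_out(
  targets=[
    {"x": 0,"y": 0,"z": -0.045,"ax": 0,"ay": 0,"az": 0,"hand": 1},
    {"x": 0,"y": 0,"z": -0.085,"ax": 0,"ay": 0,"az": 0,"hand": 1},
    {"x": 0,"y": 0,"z": -0.11,"ax": 0,"ay": 0,"az": 0,"hand": 1},
    {"x": 0,"y": 0,"z": -0.125,"ax": 0,"ay": 0,"az": 0,"hand": 1},
    {"x": 0,"y": 0,"z": -0.13,"ax": 0,"ay": 0,"az": 0,"hand": 1},
  ],
)

```text
time_s: 2.42
eef_pos: [566.9, 215.8, 1.5]
ee_rot: [0.35, 0.615, 0.35, -0.614]
force: [-0.3, 0.3, 0.7]
grip_width: 1.001
```

Call:
carry_out(
  targets=[
    {"x": 0,"y": 0,"z": 0,"ax": 0,"ay": 0,"az": 0,"hand": 0.3},
    {"x": 0,"y": 0,"z": 0,"ax": 0,"ay": 0,"az": 0,"hand": -1},
    {"x": 0,"y": 0,"z": 0,"ax": 0,"ay": 0,"az": 0,"hand": -1},
    {"x": 0,"y": 0,"z": 0,"ax": 0,"ay": 0,"az": 0,"hand": -1},
    {"x": 0,"y": 0,"z": 0,"ax": 0,"ay": 0,"az": 0,"hand": -1},
  ],
)

```text
time_s: 3.05
eef_pos: [567.7, 215.5, 2.4]
ee_rot: [0.35, 0.615, 0.349, -0.614]
force: [-0.4, -0.4, 6.6]
grip_width: 0.508
```

Call:
carry_out(
  targets=[
    {"x": 0,"y": 0,"z": 0,"ax": 0,"ay": 0,"az": 0,"hand": -1},
    {"x": 0,"y": 0,"z": 0,"ax": 0,"ay": 0,"az": 0,"hand": -1},
  ],
)

```text
time_s: 3.3
eef_pos: [567.7, 215.4, 2.4]
ee_rot: [0.35, 0.615, 0.349, -0.614]
force: [0.8, 0.7, 5.9]
grip_width: 0.507
```

Call:
carry_out(
  targets=[
    {"x": 0,"y": 0,"z": 0.01,"ax": 0,"ay": 0,"az": 0,"hand": -1},
    {"x": 0,"y": 0,"z": 0.04,"ax": 0,"ay": 0,"az": 0,"hand": -1},
    {"x": 0,"y": 0,"z": 0.08,"ax": 0,"ay": 0,"az": 0,"hand": -1},
    {"x": 0,"y": 0,"z": 0.1,"ax": 0,"ay": 0,"az": 0,"hand": -1},
    {"x": 0,"y": 0,"z": 0.1,"ax": 0,"ay": 0,"az": 0,"hand": -1},
  ],
)

```text
time_s: 3.92
eef_pos: [567.6, 215.5, 102.8]
ee_rot: [0.35, 0.616, 0.349, -0.614]
force: [-0.5, 1.0, -1.6]
grip_width: 0.501
```

Call:
carry_out(
  targets=[
    {"x": -0.003,"y": -0.035,"z": 0,"ax": 0,"ay": 0,"az": 0.055,"hand": -1},
    {"x": -0.006,"y": -0.07,"z": 0,"ax": 0,"ay": 0,"az": 0.11,"hand": -1},
    {"x": -0.009,"y": -0.105,"z": 0,"ax": 0,"ay": 0,"az": 0.165,"hand": -1},
    {"x": -0.012,"y": -0.14,"z": 0,"ax": 0,"ay": 0,"az": 0.22,"hand": -1},
    {"x": -0.015,"y": -0.175,"z": 0,"ax": 0,"ay": 0,"az": 0.275,"hand": -1},
  ],
)

```text
time_s: 4.55
eef_pos: [551.1, 39.3, 100.0]
ee_rot: [-0.43, -0.56, -0.431, 0.561]
force: [0.8, -0.3, -0.8]
grip_width: 0.505
```

Call:
carry_out(
  targets=[
    {"x": -0.003,"y": -0.035,"z": 0,"ax": 0,"ay": 0,"az": 0.055,"hand": -1},
    {"x": -0.006,"y": -0.07,"z": 0,"ax": 0,"ay": 0,"az": 0.11,"hand": -1},
    {"x": -0.009,"y": -0.105,"z": 0,"ax": 0,"ay": 0,"az": 0.165,"hand": -1},
    {"x": -0.012,"y": -0.14,"z": 0,"ax": 0,"ay": 0,"az": 0.22,"hand": -1},
    {"x": -0.014,"y": -0.169,"z": 0,"ax": 0,"ay": 0,"az": 0.262,"hand": -1},
  ],
)

```text
time_s: 5.18
eef_pos: [537.1, -129.7, 100.0]
ee_rot: [0.499, 0.499, 0.501, -0.5]
force: [0.2, 0.2, -1.9]
grip_width: 0.503
```

Call:
carry_out(
  targets=[
    {"x": 0,"y": 0,"z": 0,"ax": 0,"ay": 0,"az": 0,"hand": -1},
    {"x": 0,"y": 0,"z": 0,"ax": 0,"ay": 0,"az": 0,"hand": -1},
  ],
)

```text
time_s: 5.42
eef_pos: [537.6, -128.0, 100.5]
ee_rot: [0.499, 0.5, 0.5, -0.5]
force: [0.6, 0.5, -2.2]
grip_width: 0.511
```

```bash
python3 - <<'E'
from st import *
S=viewer.capture("scene");cv2.imwrite("pics/p2.png",crop(S,260,170,180,170,4)[:600])
E
```

```text
5.425 [-0.45  0.51  1.58  0.    1.06 -0.45] [ 537.6 -128.   100.5] [ 0.6  0.5 -2.2] 0.5112862677422366
[[-0.001, 1.0, -0.0], [0.001, -0.0, -1.0], [-1.0, -0.001, -0.001]]
```

View pics/p2.png

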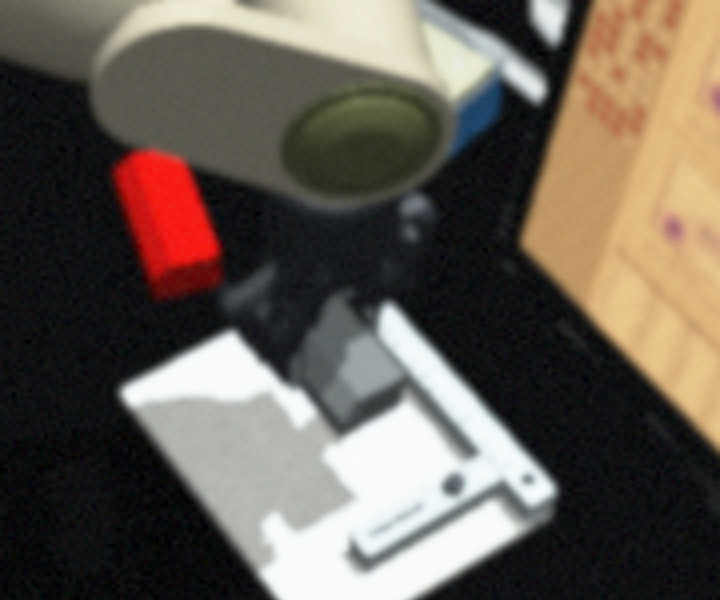

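Call:
carry_out(
  targets=[
    {"x": 0,"y": 0,"z": -0.04,"ax": 0,"ay": 0,"az": 0,"hand": -1},
    {"x": 0,"y": 0,"z": -0.07,"ax": 0,"ay": 0,"az": 0,"hand": -1},
    {"x": 0,"y": 0,"z": -0.08,"ax": 0,"ay": 0,"az": 0,"hand": -1},
    {"x": 0,"y": 0,"z": -0.084,"ax": 0,"ay": 0,"az": 0,"hand": -1},
    {"x": 0,"y": 0,"z": -0.084,"ax": 0,"ay": 0,"az": 0,"hand": -1},
  ],
)

```text
time_s: 6.1
eef_pos: [538.5, -128.7, 18.1]
ee_rot: [0.5, 0.5, 0.5, -0.5]
force: [0.5, -0.6, -2.2]
grip_width: 0.505
```

Call:
carry_out(
  targets=[
    {"x": 0,"y": 0,"z": -0.001,"ax": 0,"ay": 0,"az": 0,"hand": -1},
    {"x": 0,"y": 0,"z": -0.002,"ax": 0,"ay": 0,"az": 0,"hand": -1},
    {"x": 0,"y": 0,"z": -0.002,"ax": 0,"ay": 0,"az": 0,"hand": -1},
  ],
)

```text
time_s: 6.48
eef_pos: [538.0, -128.7, 15.4]
ee_rot: [0.5, 0.5, 0.5, -0.5]
force: [0.2, 0.2, -1.5]
grip_width: 0.509
```

Call:
carry_out(
  targets=[
    {"x": 0,"y": 0,"z": -0.001,"ax": 0,"ay": 0,"az": 0,"hand": -1},
    {"x": 0,"y": 0,"z": -0.001,"ax": 0,"ay": 0,"az": 0,"hand": 0.2},
    {"x": 0,"y": 0,"z": 0,"ax": 0,"ay": 0,"az": 0,"hand": 0.6},
    {"x": 0,"y": 0,"z": 0,"ax": 0,"ay": 0,"az": 0,"hand": 0.6},
    {"x": 0,"y": 0,"z": 0,"ax": 0,"ay": 0,"az": 0,"hand": 0.6},
  ],
)

```text
time_s: 7.1
eef_pos: [538.0, -128.7, 15.4]
ee_rot: [0.5, 0.5, 0.5, -0.5]
force: [0.2, -0.8, 0.6]
grip_width: 0.797
```

Call:
carry_out(
  targets=[
    {"x": 0,"y": 0,"z": 0,"ax": 0,"ay": 0,"az": 0,"hand": 0.6},
    {"x": 0,"y": 0,"z": 0.02,"ax": 0,"ay": 0,"az": 0,"hand": 0.6},
    {"x": 0,"y": 0,"z": 0.05,"ax": 0,"ay": 0,"az": 0,"hand": 0.6},
    {"x": 0,"y": 0,"z": 0.09,"ax": 0,"ay": 0,"az": 0,"hand": 0.6},
    {"x": -0.04,"y": 0,"z": 0.13,"ax": 0,"ay": 0,"az": 0,"hand": -1},
  ],
)

```text
time_s: 7.72
eef_pos: [498.5, -128.9, 146.5]
ee_rot: [0.501, 0.5, 0.5, -0.5]
force: [-0.4, -0.5, 0.8]
grip_width: 0.604
```

Call:
carry_out(
  targets=[
    {"x": -0.06,"y": 0,"z": 0.04,"ax": 0,"ay": 0,"az": 0,"hand": -1},
    {"x": -0.12,"y": 0,"z": 0.04,"ax": 0,"ay": 0,"az": 0,"hand": -1},
    {"x": -0.12,"y": 0,"z": 0.04,"ax": 0,"ay": 0,"az": 0,"hand": -1},
  ],
)

```text
time_s: 8.1
eef_pos: [375.6, -128.1, 185.7]
ee_rot: [-0.5, -0.5, -0.499, 0.5]
force: [0.8, -0.4, -0.9]
grip_width: 0.002
```

```bash
python3 - <<'E'
from st import *
S=viewer.capture("scene");T=viewer.capture("top");
W=np.zeros((500,800,3),np.uint8);W[:500,:400]=cv2.resize(crop(S,285,215,120,125,4),(400,500));W[:400,400:]=cv2.resize(crop(T,322,200,96,96,4),(400,400));cv2.imwrite("pics/p3.png",W)
E
```

```text
8.1 [-0.63  0.07  1.92 -0.    1.15 -0.62] [ 375.6 -128.1  185.7] [ 0.8 -0.4 -0.9] 0.0021825747266775784
[[0.0, 1.0, -0.002], [-0.0, -0.002, -1.0], [-1.0, 0.0, 0.0]]
```

View pics/p3.png

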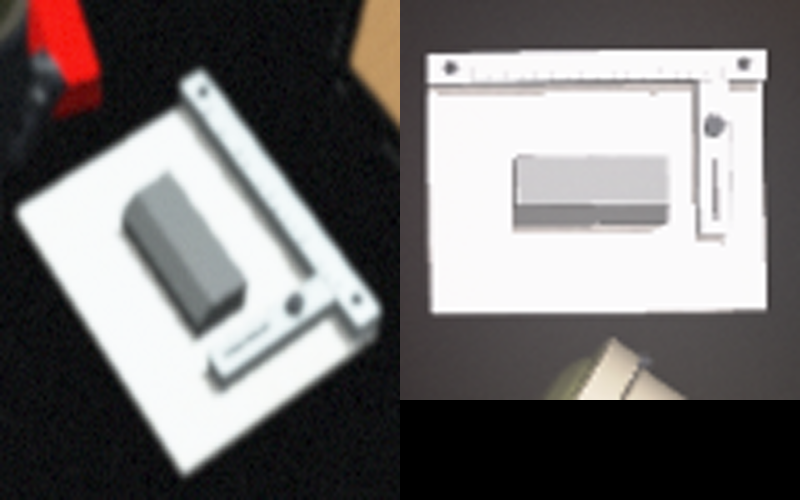

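Call:
carry_out(
  targets=[
    {"x": 0.06,"y": 0,"z": -0.04,"ax": 0,"ay": 0,"az": 0,"hand": -1},
    {"x": 0.107,"y": 0,"z": -0.085,"ax": 0,"ay": 0,"az": 0,"hand": -1},
    {"x": 0.107,"y": 0,"z": -0.13,"ax": 0,"ay": 0,"az": 0,"hand": -1},
    {"x": 0.107,"y": 0,"z": -0.158,"ax": 0,"ay": 0,"az": 0,"hand": -1},
    {"x": 0.107,"y": 0,"z": -0.167,"ax": 0,"ay": 0,"az": 0,"hand": -1},
  ],
)

```text
time_s: 8.82
eef_pos: [485.2, -128.1, 16.1]
ee_rot: [0.499, 0.5, 0.501, -0.5]
force: [-0.6, -0.3, 0.1]
grip_width: -0.001
```

Call:
carry_out(
  targets=[
    {"x": 0.006,"y": 0,"z": 0,"ax": 0,"ay": 0,"az": 0,"hand": -1},
    {"x": 0.012,"y": 0,"z": 0,"ax": 0,"ay": 0,"az": 0,"hand": -1},
    {"x": 0.017,"y": 0,"z": 0,"ax": 0,"ay": 0,"az": 0,"hand": -1},
    {"x": 0.022,"y": 0,"z": 0,"ax": 0,"ay": 0,"az": 0,"hand": -1},
    {"x": 0.027,"y": 0,"z": 0,"ax": 0,"ay": 0,"az": 0,"hand": -1},
  ],
)

```text
time_s: 9.45
eef_pos: [512.4, -128.7, 18.5]
ee_rot: [0.5, 0.5, 0.5, -0.5]
force: [-1.1, -0.4, -0.3]
grip_width: 0.001
```

Call:
carry_out(
  targets=[
    {"x": 0.006,"y": 0,"z": 0,"ax": 0,"ay": 0,"az": 0,"hand": -1},
    {"x": 0.012,"y": 0,"z": 0,"ax": 0,"ay": 0,"az": 0,"hand": -1},
    {"x": 0.018,"y": 0,"z": 0,"ax": 0,"ay": 0,"az": 0,"hand": -1},
    {"x": 0.022,"y": 0,"z": 0,"ax": 0,"ay": 0,"az": 0,"hand": -1},
    {"x": 0.026,"y": 0,"z": 0,"ax": 0,"ay": 0,"az": 0,"hand": -1},
  ],
)

```text
time_s: 10.07
eef_pos: [538.2, -128.6, 18.2]
ee_rot: [0.5, 0.5, 0.5, -0.5]
force: [-1.6, -0.6, -0.0]
grip_width: 0.004
```

Call:
carry_out(
  targets=[
    {"x": 0.003,"y": 0,"z": 0,"ax": 0,"ay": 0,"az": 0,"hand": -1},
    {"x": 0.005,"y": 0,"z": 0,"ax": 0,"ay": 0,"az": 0,"hand": -1},
    {"x": 0.007,"y": 0,"z": 0,"ax": 0,"ay": 0,"az": 0,"hand": -1},
    {"x": 0.009,"y": 0,"z": 0,"ax": 0,"ay": 0,"az": 0,"hand": -1},
    {"x": 0.009,"y": 0,"z": 0,"ax": 0,"ay": 0,"az": 0,"hand": -1},
  ],
)

```text
time_s: 10.7
eef_pos: [547.2, -128.7, 18.3]
ee_rot: [0.5, 0.5, 0.5, -0.5]
force: [0.3, 0.8, -0.9]
grip_width: 0.0
```

Call:
carry_out(
  targets=[
    {"x": 0.001,"y": 0,"z": 0,"ax": 0,"ay": 0,"az": 0,"hand": -1},
    {"x": 0.002,"y": 0,"z": 0,"ax": 0,"ay": 0,"az": 0,"hand": -1},
    {"x": 0.002,"y": 0,"z": 0,"ax": 0,"ay": 0,"az": 0,"hand": -1},
  ],
)

```text
time_s: 11.08
eef_pos: [549.1, -128.7, 18.3]
ee_rot: [0.5, 0.5, 0.5, -0.5]
force: [-0.3, 0.1, 0.0]
grip_width: -0.002
```

Call:
carry_out(
  targets=[
    {"x": 0.001,"y": 0,"z": 0,"ax": 0,"ay": 0,"az": 0,"hand": -1},
    {"x": 0.002,"y": 0,"z": 0,"ax": 0,"ay": 0,"az": 0,"hand": -1},
    {"x": 0.002,"y": 0,"z": 0,"ax": 0,"ay": 0,"az": 0,"hand": -1},
  ],
)

```text
time_s: 11.45
eef_pos: [551.1, -128.7, 18.3]
ee_rot: [0.5, 0.5, 0.5, -0.5]
force: [-0.1, 0.5, -0.8]
grip_width: 0.004
```

```bash
python3 - <<'E'
from st import *
S=viewer.capture("scene");T=viewer.capture("top");
W=np.zeros((500,800,3),np.uint8);W[:500,:400]=cv2.resize(crop(S,285,215,120,125,4),(400,500));W[:400,400:]=cv2.resize(crop(T,322,200,96,96,4),(400,400));cv2.imwrite("pics/p4.png",W)
E
```

```text
11.45 [-0.44  0.65  1.59  0.    0.9  -0.44] [ 551.1 -128.7   18.3] [-0.1  0.5 -0.8] 0.004104405406699595
[[0.0, 1.0, -0.0], [-0.0, -0.0, -1.0], [-1.0, 0.0, 0.0]]
```

View pics/p4.png

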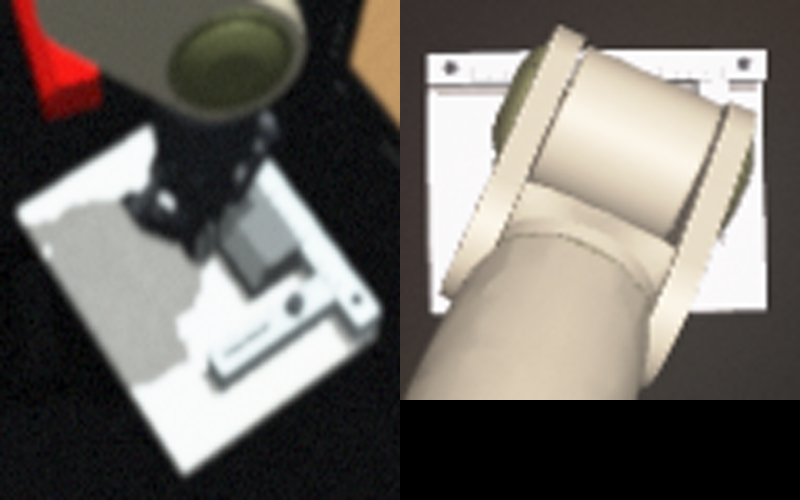

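Call:
carry_out(
  targets=[
    {"x": 0.001,"y": 0,"z": 0,"ax": 0,"ay": 0,"az": 0,"hand": -1},
    {"x": 0.002,"y": 0,"z": 0,"ax": 0,"ay": 0,"az": 0,"hand": -1},
    {"x": 0.003,"y": 0,"z": 0,"ax": 0,"ay": 0,"az": 0,"hand": -1},
    {"x": 0.003,"y": 0,"z": 0,"ax": 0,"ay": 0,"az": 0,"hand": -1},
  ],
)

```text
time_s: 12.05
eef_pos: [551.8, -128.6, 18.1]
ee_rot: [0.498, 0.499, 0.502, -0.501]
force: [-13.9, -1.1, 8.8]
grip_width: 0.0
```

Call:
carry_out(
  targets=[
    {"x": 0.001,"y": 0,"z": 0,"ax": 0,"ay": 0,"az": 0,"hand": -1},
    {"x": 0.002,"y": 0,"z": 0,"ax": 0,"ay": 0,"az": 0,"hand": -1},
    {"x": 0.002,"y": 0,"z": 0,"ax": 0,"ay": 0,"az": 0,"hand": -1},
  ],
)

```text
time_s: 12.42
eef_pos: [552.0, -128.5, 18.1]
ee_rot: [0.497, 0.498, 0.503, -0.502]
force: [-25.1, -2.2, 15.4]
grip_width: 0.004
```

Call:
carry_out(
  targets=[
    {"x": -0.02,"y": 0,"z": 0,"ax": 0,"ay": 0,"az": 0,"hand": -1},
    {"x": -0.025,"y": 0,"z": 0.03,"ax": 0,"ay": 0,"az": 0,"hand": -1},
    {"x": -0.015,"y": 0.03,"z": 0.07,"ax": 0,"ay": 0,"az": 0,"hand": -1},
    {"x": 0.01,"y": 0.08,"z": 0.07,"ax": 0,"ay": 0,"az": 0,"hand": -1},
    {"x": 0.026,"y": 0.09,"z": 0.06,"ax": 0,"ay": 0,"az": 0,"hand": -1},
  ],
)

```text
time_s: 13.05
eef_pos: [583.3, -36.2, 79.4]
ee_rot: [0.501, 0.5, 0.5, -0.499]
force: [0.6, -0.1, -0.9]
grip_width: 0.003
```

Call:
carry_out(
  targets=[
    {"x": 0,"y": 0,"z": -0.03,"ax": 0,"ay": 0,"az": 0,"hand": -1},
    {"x": 0,"y": 0,"z": -0.05,"ax": 0,"ay": 0,"az": 0,"hand": -1},
    {"x": 0,"y": 0,"z": -0.06,"ax": 0,"ay": 0,"az": 0,"hand": -1},
    {"x": 0,"y": 0,"z": -0.06,"ax": 0,"ay": 0,"az": 0,"hand": -1},
  ],
)

```text
time_s: 13.55
eef_pos: [582.0, -38.7, 18.1]
ee_rot: [0.5, 0.5, 0.5, -0.5]
force: [-0.7, 0.0, -0.2]
grip_width: 0.002
```

Call:
carry_out(
  targets=[
    {"x": 0,"y": -0.008,"z": 0,"ax": 0,"ay": 0,"az": 0,"hand": -1},
    {"x": 0,"y": -0.016,"z": 0,"ax": 0,"ay": 0,"az": 0,"hand": -1},
    {"x": 0,"y": -0.024,"z": 0,"ax": 0,"ay": 0,"az": 0,"hand": -1},
    {"x": 0,"y": -0.03,"z": 0,"ax": 0,"ay": 0,"az": 0,"hand": -1},
    {"x": 0,"y": -0.035,"z": 0,"ax": 0,"ay": 0,"az": 0,"hand": -1},
  ],
)

```text
time_s: 14.18
eef_pos: [582.1, -74.1, 18.4]
ee_rot: [0.5, 0.5, 0.5, -0.5]
force: [0.4, 0.6, 0.0]
grip_width: 0.004
```

Call:
carry_out(
  targets=[
    {"x": 0,"y": -0.002,"z": 0,"ax": 0,"ay": 0,"az": 0,"hand": -1},
    {"x": 0,"y": -0.004,"z": 0,"ax": 0,"ay": 0,"az": 0,"hand": -1},
    {"x": 0,"y": -0.006,"z": 0,"ax": 0,"ay": 0,"az": 0,"hand": -1},
    {"x": 0,"y": -0.008,"z": 0,"ax": 0,"ay": 0,"az": 0,"hand": -1},
    {"x": 0,"y": -0.008,"z": 0,"ax": 0,"ay": 0,"az": 0,"hand": -1},
  ],
)

```text
time_s: 14.8
eef_pos: [582.0, -81.8, 18.3]
ee_rot: [-0.5, -0.5, -0.5, 0.5]
force: [-0.7, 0.7, 0.0]
grip_width: -0.001
```

Call:
carry_out(
  targets=[
    {"x": 0,"y": -0.001,"z": 0,"ax": 0,"ay": 0,"az": 0,"hand": -1},
    {"x": 0,"y": -0.002,"z": 0,"ax": 0,"ay": 0,"az": 0,"hand": -1},
    {"x": 0,"y": -0.003,"z": 0,"ax": 0,"ay": 0,"az": 0,"hand": -1},
    {"x": 0,"y": -0.003,"z": 0,"ax": 0,"ay": 0,"az": 0,"hand": -1},
  ],
)

```text
time_s: 15.3
eef_pos: [582.0, -84.8, 18.3]
ee_rot: [-0.5, -0.5, -0.5, 0.5]
force: [-0.3, -0.9, -0.2]
grip_width: 0.0
```

Call:
carry_out(
  targets=[
    {"x": 0,"y": -0.001,"z": 0,"ax": 0,"ay": 0,"az": 0,"hand": -1},
    {"x": 0,"y": -0.002,"z": 0,"ax": 0,"ay": 0,"az": 0,"hand": -1},
    {"x": 0,"y": -0.002,"z": 0,"ax": 0,"ay": 0,"az": 0,"hand": -1},
  ],
)

```text
time_s: 15.68
eef_pos: [582.0, -86.8, 18.3]
ee_rot: [-0.5, -0.5, -0.5, 0.5]
force: [-0.1, -1.1, -0.9]
grip_width: -0.003
```

Call:
carry_out(
  targets=[
    {"x": 0,"y": -0.001,"z": 0,"ax": 0,"ay": 0,"az": 0,"hand": -1},
    {"x": 0,"y": -0.002,"z": 0,"ax": 0,"ay": 0,"az": 0,"hand": -1},
    {"x": 0,"y": -0.002,"z": 0,"ax": 0,"ay": 0,"az": 0,"hand": -1},
  ],
)

```text
time_s: 16.05
eef_pos: [582.0, -87.1, 18.3]
ee_rot: [0.499, 0.501, 0.501, -0.499]
force: [1.3, 9.0, 1.6]
grip_width: -0.002
```

Call:
carry_out(
  targets=[
    {"x": 0,"y": 0.012,"z": 0,"ax": 0,"ay": 0,"az": 0,"hand": -1},
    {"x": 0,"y": 0.015,"z": 0.03,"ax": 0,"ay": 0,"az": 0,"hand": -1},
    {"x": 0,"y": 0.015,"z": 0.08,"ax": 0,"ay": 0,"az": 0,"hand": -1},
    {"x": -0.02,"y": 0.01,"z": 0.11,"ax": 0,"ay": 0,"az": 0,"hand": -1},
  ],
)

```text
time_s: 16.55
eef_pos: [562.8, -78.4, 130.5]
ee_rot: [0.501, 0.5, 0.499, -0.499]
force: [-0.3, -0.3, 0.5]
grip_width: 0.002
```

Call:
carry_out(
  targets=[
    {"x": -0.01,"y": -0.015,"z": 0,"ax": 0,"ay": -0.157,"az": 0,"hand": -1},
    {"x": -0.02,"y": -0.03,"z": 0,"ax": 0,"ay": -0.314,"az": 0,"hand": -1},
    {"x": -0.03,"y": -0.045,"z": 0,"ax": 0,"ay": -0.471,"az": 0,"hand": -1},
    {"x": -0.04,"y": -0.06,"z": 0,"ax": 0,"ay": -0.628,"az": 0,"hand": -1},
    {"x": -0.042,"y": -0.0685,"z": 0,"ax": 0,"ay": -0.785,"az": 0,"hand": -1},
  ],
)

```text
time_s: 17.18
eef_pos: [525.0, -132.3, 127.3]
ee_rot: [0.629, 0.638, 0.326, -0.303]
force: [0.4, 1.0, 0.7]
grip_width: 0.001
```

Call:
carry_out(
  targets=[
    {"x": 0,"y": 0,"z": 0,"ax": 0,"ay": 0,"az": 0,"hand": -1},
    {"x": 0,"y": 0,"z": 0,"ax": 0,"ay": 0,"az": 0,"hand": -1},
    {"x": 0,"y": 0,"z": 0,"ax": 0,"ay": 0,"az": 0,"hand": -1},
  ],
)

```text
time_s: 17.55
eef_pos: [526.0, -131.8, 127.4]
ee_rot: [0.628, 0.637, 0.327, -0.304]
force: [-0.6, 0.3, 0.5]
grip_width: 0.0
```

```bash
python3 - <<'E'
from st import *
S=viewer.capture("scene");T=viewer.capture("top");
W=np.zeros((500,800,3),np.uint8);W[:500,:400]=cv2.resize(crop(S,285,215,120,125,4),(400,500));W[:400,400:]=cv2.resize(crop(T,322,200,96,96,4),(400,400));cv2.imwrite("pics/p5.png",W)
E
```

```text
17.55 [-0.66  0.26  2.05  0.94  0.51 -1.44] [ 526.  -131.8  127.4] [-0.6  0.3  0.5] 0.00014193852778020995
[[0.601, 0.799, 0.024], [0.035, 0.004, -0.999], [-0.798, 0.602, -0.026]]
```

View pics/p5.png

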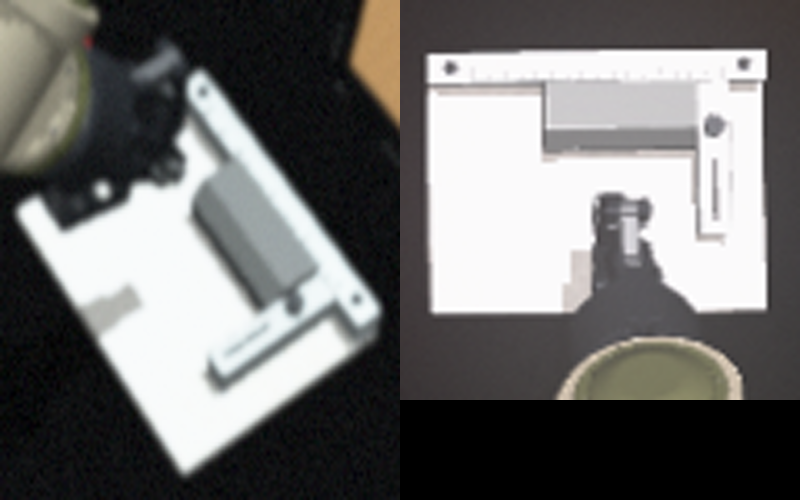

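Call:
carry_out(
  targets=[
    {"x": 0,"y": -0.005,"z": 0,"ax": -0.008,"ay": -0.05,"az": -0.008,"hand": -1},
    {"x": 0,"y": -0.01,"z": 0,"ax": -0.016,"ay": -0.1,"az": -0.016,"hand": -1},
    {"x": 0,"y": -0.0157,"z": 0,"ax": -0.026,"ay": -0.145,"az": -0.024,"hand": -1},
    {"x": 0,"y": -0.0157,"z": 0,"ax": -0.026,"ay": -0.145,"az": -0.024,"hand": -1},
    {"x": 0,"y": -0.0157,"z": 0,"ax": -0.026,"ay": -0.145,"az": -0.024,"hand": -1},
  ],
)

```text
time_s: 18.27
eef_pos: [525.7, -147.6, 127.3]
ee_rot: [0.655, 0.653, 0.269, -0.269]
force: [0.6, -0.0, -0.1]
grip_width: -0.006
```

```bash
python3 st.py
```

```text
18.275 [-0.72  0.26  2.13  1.39  0.5  -1.92] [ 525.7 -147.6  127.3] [ 0.6 -0.  -0.1] -0.005927421214236862
[[0.711, 0.703, 0.002], [-0.0, 0.002, -1.0], [-0.703, 0.711, 0.002]]
```

Call:
carry_out(
  targets=[
    {"x": 0.005,"y": 0,"z": -0.02,"ax": 0,"ay": 0,"az": 0,"hand": -1},
    {"x": 0.01,"y": 0,"z": -0.04,"ax": 0,"ay": 0,"az": 0,"hand": -1},
    {"x": 0.015,"y": 0,"z": -0.06,"ax": 0,"ay": 0,"az": 0,"hand": -1},
    {"x": 0.025,"y": 0,"z": -0.07,"ax": 0,"ay": 0,"az": 0,"hand": -1},
    {"x": 0.035,"y": 0,"z": -0.08,"ax": 0,"ay": 0,"az": 0,"hand": -1},
  ],
)

```text
time_s: 18.9
eef_pos: [561.2, -147.5, 46.8]
ee_rot: [0.655, 0.653, 0.269, -0.268]
force: [0.1, 0.0, 0.5]
grip_width: -0.0
```

Call:
carry_out(
  targets=[
    {"x": 0.002,"y": 0,"z": -0.002,"ax": 0,"ay": 0,"az": 0,"hand": -1},
    {"x": 0.004,"y": 0,"z": -0.004,"ax": 0,"ay": 0,"az": 0,"hand": -1},
    {"x": 0.004,"y": 0,"z": -0.004,"ax": 0,"ay": 0,"az": 0,"hand": -1},
  ],
)

```text
time_s: 19.27
eef_pos: [564.5, -147.8, 43.3]
ee_rot: [0.655, 0.653, 0.269, -0.269]
force: [-0.1, -0.3, -0.7]
grip_width: 0.001
```

Call:
carry_out(
  targets=[
    {"x": 0.001,"y": 0,"z": -0.001,"ax": 0,"ay": 0,"az": 0,"hand": -1},
    {"x": 0.002,"y": 0,"z": -0.002,"ax": 0,"ay": 0,"az": 0,"hand": -1},
    {"x": 0.002,"y": 0,"z": -0.002,"ax": 0,"ay": 0,"az": 0,"hand": -1},
  ],
)

```text
time_s: 19.65
eef_pos: [566.5, -147.8, 41.1]
ee_rot: [0.655, 0.653, 0.269, -0.269]
force: [0.1, -0.4, -0.2]
grip_width: -0.006
```

Call:
carry_out(
  targets=[
    {"x": 0.001,"y": 0,"z": -0.001,"ax": 0,"ay": 0,"az": 0,"hand": -1},
    {"x": 0.002,"y": 0,"z": -0.002,"ax": 0,"ay": 0,"az": 0,"hand": -1},
    {"x": 0.002,"y": 0,"z": -0.002,"ax": 0,"ay": 0,"az": 0,"hand": -1},
  ],
)

```text
time_s: 20.02
eef_pos: [568.5, -147.7, 39.0]
ee_rot: [0.655, 0.653, 0.269, -0.269]
force: [0.1, -0.7, 0.0]
grip_width: -0.001
```

Call:
carry_out(
  targets=[
    {"x": 0.001,"y": 0,"z": -0.001,"ax": 0,"ay": 0,"az": 0,"hand": -1},
    {"x": 0.001,"y": 0,"z": -0.001,"ax": 0,"ay": 0,"az": 0,"hand": -1},
    {"x": 0.001,"y": 0,"z": -0.001,"ax": 0,"ay": 0,"az": 0,"hand": -1},
  ],
)

```text
time_s: 20.4
eef_pos: [569.5, -147.8, 38.0]
ee_rot: [0.655, 0.653, 0.269, -0.269]
force: [0.1, -0.1, -1.2]
grip_width: 0.0
```

Call:
carry_out(
  targets=[
    {"x": 0.001,"y": 0,"z": -0.001,"ax": 0,"ay": 0,"az": 0,"hand": -1},
    {"x": 0.001,"y": 0,"z": -0.001,"ax": 0,"ay": 0,"az": 0,"hand": -1},
    {"x": 0.001,"y": 0,"z": -0.001,"ax": 0,"ay": 0,"az": 0,"hand": -1},
  ],
)

```text
time_s: 20.78
eef_pos: [570.3, -147.8, 37.3]
ee_rot: [0.655, 0.653, 0.269, -0.269]
force: [-6.7, 0.1, 5.2]
grip_width: -0.001
```

Call:
carry_out(
  targets=[
    {"x": 0.001,"y": 0,"z": -0.001,"ax": 0,"ay": 0,"az": 0,"hand": -1},
    {"x": 0.001,"y": 0,"z": -0.001,"ax": 0,"ay": 0,"az": 0,"hand": -1},
    {"x": 0.001,"y": 0,"z": -0.001,"ax": 0,"ay": 0,"az": 0,"hand": -1},
  ],
)

```text
time_s: 21.15
eef_pos: [570.5, -147.8, 37.2]
ee_rot: [0.655, 0.653, 0.268, -0.269]
force: [-31.1, 2.5, 29.7]
grip_width: 0.004
```

Call:
carry_out(
  targets=[
    {"x": -0.0005,"y": 0,"z": 0.0005,"ax": 0,"ay": 0,"az": 0,"hand": -1},
    {"x": -0.0009,"y": 0,"z": 0.0009,"ax": 0,"ay": 0,"az": 0,"hand": -1},
    {"x": -0.0009,"y": 0,"z": 0.0009,"ax": 0,"ay": 0,"az": 0,"hand": -1},
    {"x": -0.0009,"y": 0,"z": 0.0009,"ax": 0,"ay": 0,"az": 0,"hand": -1},
  ],
)

```text
time_s: 21.65
eef_pos: [570.3, -147.8, 37.2]
ee_rot: [0.655, 0.653, 0.269, -0.269]
force: [-9.1, 0.4, 8.7]
grip_width: -0.001
```

Call:
carry_out(
  targets=[
    {"x": 0,"y": 0,"z": 0,"ax": 0,"ay": 0,"az": 0,"hand": -1},
    {"x": 0,"y": 0,"z": 0,"ax": 0,"ay": 0,"az": 0,"hand": -1},
  ],
)

```text
time_s: 21.9
eef_pos: [570.4, -147.8, 37.3]
ee_rot: [0.655, 0.653, 0.269, -0.269]
force: [-9.7, 1.4, 9.7]
grip_width: 0.002
```

```bash
python3 - <<'E'
from st import *
S=viewer.capture("scene");T=viewer.capture("top");
W=np.zeros((500,800,3),np.uint8);W[:500,:400]=cv2.resize(crop(S,285,215,120,125,4),(400,500));W[:400,400:]=cv2.resize(crop(T,322,200,96,96,4),(400,400));cv2.imwrite("pics/p6.png",W)
E
python3 st.py
```

```text
21.9 [-0.65  0.54  2.05  1.85  0.46 -2.37] [ 570.4 -147.8   37.3] [-9.7  1.4  9.7] 0.0015276604171731347
[[0.711, 0.703, 0.001], [-0.001, 0.002, -1.0], [-0.703, 0.711, 0.002]]
22.0 [-0.65  0.54  2.05  1.85  0.46 -2.37] [ 570.4 -147.8   37.3] [-9.9  1.   9. ] -0.0036083995541642748
[[0.711, 0.703, 0.001], [-0.001, 0.002, -1.0], [-0.703, 0.711, 0.002]]
```

View pics/p6.png

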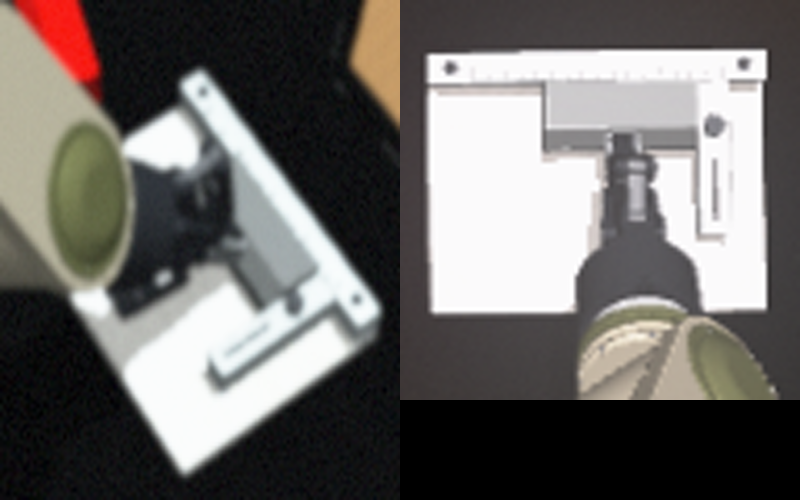

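Call:
carry_out(
  targets=[
    {"x": -0.0001,"y": 0,"z": 0.0001,"ax": 0,"ay": 0,"az": 0,"hand": -1},
    {"x": -0.0001,"y": 0,"z": 0.0001,"ax": 0,"ay": 0,"az": 0,"hand": -1},
    {"x": -0.0001,"y": 0,"z": 0.0001,"ax": 0,"ay": 0,"az": 0,"hand": -1},
    {"x": -0.0001,"y": 0,"z": 0.0001,"ax": 0,"ay": 0,"az": 0,"hand": -1},
  ],
)

```text
time_s: 22.5
eef_pos: [570.3, -147.8, 37.3]
ee_rot: [0.655, 0.653, 0.269, -0.269]
force: [-7.3, 0.5, 6.5]
grip_width: 0.001
```

Call:
carry_out(
  targets=[
    {"x": 0,"y": 0,"z": 0,"ax": 0,"ay": 0,"az": 0,"hand": -1},
    {"x": 0,"y": 0,"z": 0,"ax": 0,"ay": 0,"az": 0,"hand": -1},
    {"x": 0,"y": 0,"z": 0,"ax": 0,"ay": 0,"az": 0,"hand": -1},
  ],
)

```text
time_s: 22.88
eef_pos: [570.3, -147.8, 37.3]
ee_rot: [0.655, 0.653, 0.269, -0.269]
force: [-7.2, 0.3, 7.5]
grip_width: 0.001
```

The push is steady at about 10 N (−7.2, 0.3, 7.5), so I'm handing it in.

```bash
python3 -c "
from rig import finish_job; print(finish_job())"
```

```text
the job is handed in; nothing more can be done
None
```

The offcut is home against the fence and the stop block, and I handed the job in at about 23 s while the gripper was still pushing on the bevel. The job gives no verdict, so what follows rests on my own checks.

**What I did:** I gripped the grey bar across its width, laid it on the bed with the bevel away from the fence, and let go. A picture confirmed it was flat and clear of the fingers. With the closed fingers I then pushed it against the fence (about 25 N) and against the stop block (about 9 N). Finally I tilted the tool 45° and pressed square on the middle of the bevel.

**Last checks:**
- **Push:** it was steady at (−7.2, 0.3, 7.5) N, about 10 N down and towards the fence.
- **Position:** the tool tip was at (570.3, −147.8, 37.3) mm, within 1 mm of where the bevel middle should be when the bar is home. The last picture showed the bar flush along the fence and touching the stop block.

**What went differently from plan:**
- My first move calls were refused because rows left out some keys; nothing moved.
- The 45° tilt stopped at about 37° on the first try, so I corrected it before touching the bar.
- The bevel push briefly reached about 43 N through the fingertips before I eased it back to 10 N.

I kept the arm well away from the timer, dish and tape roll, but took no final full picture of them.

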